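# Clamp the alarm clock in its repair holder

### The arm

A 6-joint arm with a two-finger parallel gripper is mounted at the origin on the work surface. World frame = base frame: x ahead of the robot, y to its left, z up, the work surface at z = 0. Lengths are in m, angles in rad, forces in N, time in s.
With the tool pointing down it reaches from about 0.375 to 0.75 m from the base axis. Payload 9 kg.
Tool frame: the origin (TCP) lies at the very end of the fingers, on their centre line; the grasp point (between the pads) lies 19 mm behind it; z points along the fingers, y is the line along which they close (so a half turn about z gives the same grasp; the last joint's range is limited). The gripper opens to 85 mm and grips with 20 to 120 N. Pads are 22 mm wide; open, the fingers measure 114 mm over their backs; the gripper's body (76 mm by 85 mm) begins 54 mm behind the grasp point. The pads swing forward as they close: fully open they stand 13 mm farther back than shut.
Start: joints at [-1.481, 0.104, 0.097, 1.564, 0, 1.353], TCP at [0.182, -0.572, 0.231] pointing down, gripper open.
Joint ranges: [-2.99, 2.99], [-0.84, 1.86], [-1.1, 1.16], [-1.84, 2.11], [-1.51, 1.56], [-3.14, 3.14]. Speed limits (rad/s): [2.22, 2.22, 2.57, 3.14, 3.14, 3.14].

### API

Orientations are given as a unit quaternion [w, x, y, z].
In Python, from plant import arm gives the robot as it stands.
- The arm moves only by the tool move_arm, never from a script. Its argument "motion" is a list of rows, each a list of 6 numbers: the shift along the tool's x, y, z in cm, then the turn, a rotation vector about the tool's x, y, z in degrees. A call has 1 to 5 rows; each row shifts and turns the commanded pose from where the row before left it, along the tool's axes as they then stand; what a row does not reach is not made up. A row lasts 1/10 s, in which the tool goes at most 50 mm and 8.59 degrees, less where a joint would pass 70% of its speed; a pose out of reach is approached as far as the arm can. A call is refused whole if a number of a shift passes 5 or a number of a turn 8.59, either way. A call with a gripper value outside its range is refused whole. "gripper" is the opening, from 0 (shut) to 1 (fully open), set as the call begins (left out, the last holds). The fingers move at their own pace and stop on an object; the grip force is fixed at half the most. Time passes only in rows, so rows that do not move let the fingers close. It gives the time, the measured TCP pose, the force, the opening and the grip force at its end, in the units of the state.
- arm.read_state(): the state, without advancing time (a new reading comes with each control period).
- arm.grab_frame(name): name is "scene" or "side" or "wrist"; returns the picture (420x560x3 uint8, red, green, blue); there is no depth.
- arm.camera_params(name): a dict with "fx", "fy", "cx", "cy" (pixels), "cam_to_world" (4x4, takes a point from camera to world coordinates). Camera axes: x right, y down, z forward; pixel columns grow to the right and rows downward; lengths in m; the calibration is good to about 2 mm. The wrist camera is an equidistant fisheye: a pixel r from the principal point sees the ray r / f radians off the axis. A picture is of the moment at which its call begins: read the wrist's pose just before it. camera_params takes no time and is no camera call; for the wrist camera it gives the pose at the moment of the call.
- arm.finish_job(): hands the job in; it is judged then, once.
The state is a dict: "clock": time; "qpos": joint angles; "dq": joint speeds; "effort": joint torques, N m; "ee_pos": TCP position; "ee_rot": TCP orientation; "wrist_force": force on the tool from outside, world axes, zero at the start; "wrist_torque": the same for the moment, N m; "opening": finger opening in m; "gripper_force": force on a finger pad.
Only numpy, scipy, OpenCV 4.12 (cv2) and the standard library are available. Lean on these libraries where they do the work, as an engineer would, in place of code of your own. Each camera call takes 0.05 s, during which the arm holds its last target. There are 200 camera calls.

### The job

Get the alarm clock held for repair: push the yellow-tipped steel clamp strap round with a finger until it lies right over the clock, home against its stop pin, and then push the red cam lever fully down so that the pad clamps the clock. Leave the clock lying in its nest and do not disturb the other things on the bench; nothing has to be picked up.

Things in the scene. Friction and masses are not known exactly. Their poses are not given: they have to be found in the camera images.
- holder: blue clock holder fixed to the bench, a plate 185 x 140 x 15 mm with four black nest blocks (14 mm high) round the clock. Origin: on the bench surface, under the centre of the nest. Its x axis points from the nest to the pivot post; the plate spans x -80..+105 mm, y -70..+70 mm. A steel stop pin 11 mm thick stands at x -64, y -18 mm, top 82 mm above the bench
- pivot (a point): point on the vertical axis of the strap's pivot post (steel, 24 mm thick), on the strap's upper face, 74 mm above the bench, at x +75 mm in the holder's frame. A dark nut 18 mm wide stands 6 mm above it. The strap is a steel bar 24 mm wide and 8 mm thick, its underside 66 mm above the bench, reaching 138 mm from this axis
- strap (a joint): swing of the clamp strap about the vertical pivot axis, rad. 0 = home: over the clock against the stop pin, the strap pointing from the pivot along the holder's -x. Larger = swung out towards the holder's +y side (clockwise seen from above), at most 1.6; it starts at 0.9 to 1.4. A stiff hinge: it stays where it is left and needs about 1 to 2 N at the tab
- tab_top (a point): middle of the top edge of the strap's upturned, yellow-capped tab at its free end, 134 mm from the pivot axis. The tab is 8 mm thick along the strap, 24 mm wide across it, and rises from the strap to 106 mm above the bench: a place to push the strap sideways
- cam (a joint): turn of the cam lever on its hinge on top of the strap, rad. 0 = fully raised (lever 1.1 rad above level), 1.1 = fully down (level) at its end stop; it starts at 0 to 0.25. The lever points from its hinge back towards the pivot and goes down towards it, about a level axis square to the strap. It stays where it is left; 4 to 8 N is needed 45 mm from the hinge, most at the end. It drives the pad down 5 mm in all
- lever_hinge (a point): middle of the cam lever's hinge axis, on the strap's centre line 75 mm from the pivot axis, 84 mm above the bench
- cam_tip (a point): end of the red-gripped cam lever, on its centre line, 62 mm from its hinge. The lever is 14 mm wide and 9 mm thick; fully down, its top face is about 88 mm above the bench
- pad: black rubber pad 18 mm across under the strap, beneath the cam lever's hinge, 75 mm from the pivot axis; origin at the centre of its underside. With the lever raised it passes 2.9 to 4 mm above the clock's back; with the lever down it presses on it
- clock: green twin-bell alarm clock 80 mm across and 40 mm thick, 0.35 kg, lying loose on its face in the nest with its steel back up, 55 mm above the bench; two brass bells and two brass feet stick out at its rim, to 61 mm from its centre. Origin: centre of its underside. It must stay in place
- tin: bystander: yellow round tin, 54 mm across, 30 mm high, near the holder's +y side; origin at the centre of its underside
- oil: bystander: small amber oil bottle, 28 mm across, 55 mm high; origin at the centre of its underside
- beaker: bystander: red plastic beaker, 72 mm across, 80 mm high; origin at the centre of its underside
- screwdriver: bystander: screwdriver about 150 mm long lying on the bench, under 35 mm high; origin on its underside, its x axis along it towards the tip
- dish: bystander: white dish, 100 mm across, 35 mm high; origin at the centre of its underside
- jar: bystander: glass jar with a brass cap, 48 mm across, 60 mm high; origin at the centre of its underside
- bezel: bystander: brass bezel ring, 84 mm across, 8 mm high, flat on the bench; origin at the centre of its underside
There are look-alikes about, which are no part of the job. Leave any pink look-alike of the clock alone. What is shaped like the holder but brown is not meant.

How it is judged:
By the outcome, as a careful person would: the job done as asked, in the order asked, and still so for the second after the job is handed in, with the robot touching nothing.
It also fails if it takes over 48 s, if anything falls off the work surface, if the arm or the gripper's body presses on something with over 40 N, if the wrist force passes 120 N, or if a joint passes its speed limit or range.

## Working session

There is one attempt and no reset: what is moved stays moved. The work goes in short steps, Python scripts to look and compute and a tool call to move; the robot and the scene stay as the last step left them, time stands still between calls to the robot, and variables do not carry over. Pictures are saved under pics/ and viewed, at most 10 in all, crops included, and the job is handed in when it is done.

Besides the shell and the picture viewer there is one more tool, called as name(argument=value, ...), one argument or row to a line, values as JSON. move_arm: Moves the arm, as the interface text tells. Its arguments: {"type":"object","properties":{"motion":{"type":"array","items":{"type":"array","items":{"type":"number"}}},"gripper":{"type":"number"}},"required":["motion"]}

```bash
mkdir -p pics
python3 - <<'E'
from plant import arm
import cv2,numpy as np
for n in("scene","side"):
    f=arm.grab_frame(n);cv2.imwrite(f"pics/{n}0.png",cv2.resize(f[:,:,::-1],(784,588),interpolation=cv2.INTER_CUBIC));np.save(n+"0.npy",f)
    p=arm.camera_params(n);print(n,p['fx'],p['cx'],p['cy'],np.round(p['cam_to_world'],3).tolist())
s=arm.read_state();print(s['clock'],s['ee_pos'],s['ee_rot'],s['opening'])
E
```

```text
scene 422.21075870769687 280.28575722237815 214.92194003177025 [[0.196, 0.5, -0.844, 1.331], [0.981, -0.1, 0.168, -0.2], [-0.0, -0.861, -0.509, 0.625], [0.0, 0.0, 0.0, 1.0]]
side 498.78317306330064 284.6155329898135 209.800149389621 [[-0.783, -0.414, 0.465, -0.06], [-0.622, 0.546, -0.561, 0.617], [-0.022, -0.728, -0.685, 0.935], [0.0, 0.0, 0.0, 1.0]]
0.1 [ 0.1817732  -0.5714858   0.23060491] [-6.02690973e-04  9.88179573e-01  1.53299594e-01  4.94264353e-05] 0.0852958064946378
```

View pics/scene0.png

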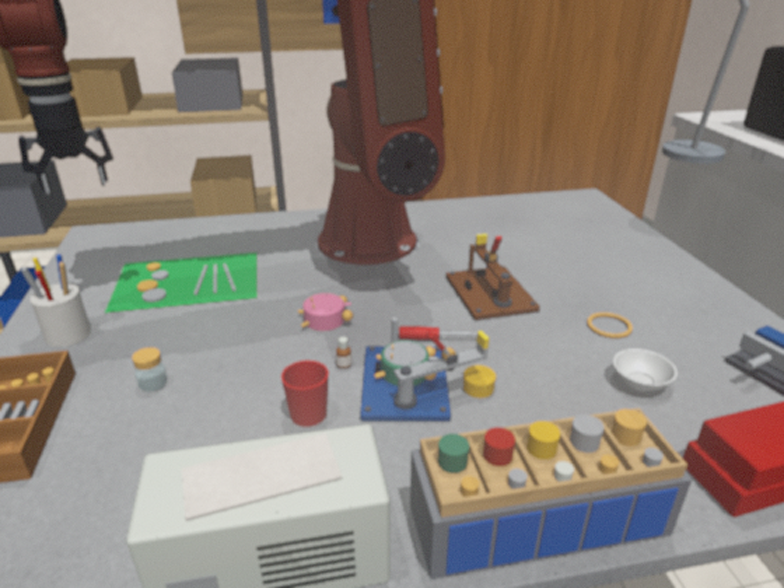

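View pics/side0.png

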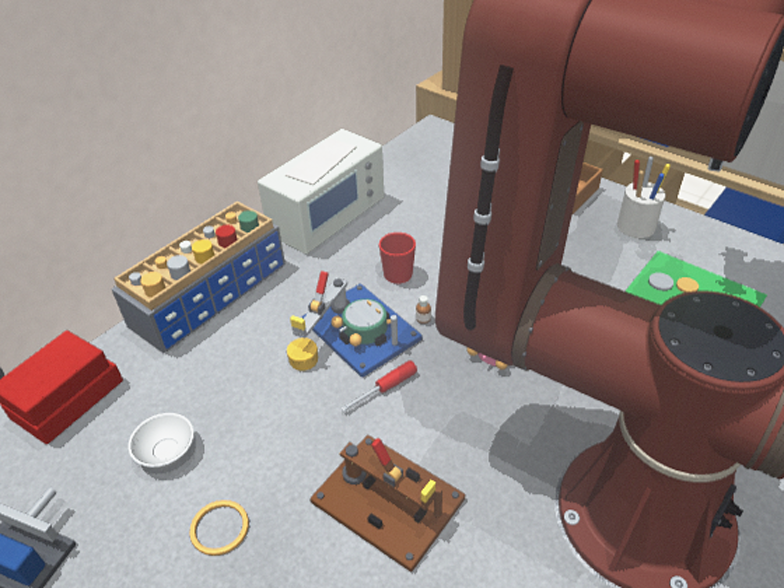

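The scene view shows the blue holder at (405,380), pivot nut at (406,370), and its strap swung to the right with the yellow tab at (483,340). The side view shows the same tab at (299,323) and the lever at (322,283).

What could be mistaken for the targets (scene px):
- **Tab:** the blue holder's tab (483,340), chosen. Not the brown fixture's tab (482,240) or the yellow tin (479,380).
- **Lever:** the red grip near (437,340), chosen. Not the screwdriver handle (420,333) behind it or the brown fixture's lever (496,243).
- **Clock:** green (405,358), chosen. Not the pink one (326,312).

```bash
cat > h.py <<'E'
import cv2,numpy as np
from plant import arm
def ray(n,u,v,P=None):
    p=P or arm.camera_params(n);M=np.array(p['cam_to_world'])
    x,y=(u-p['cx'])/p['fx'],(v-p['cy'])/p['fy']
    if n=='wrist':
        r=np.hypot(x,y);d=np.array([x*np.sin(r)/r,y*np.sin(r)/r,np.cos(r)])
    else: d=np.array([x,y,1.])
    d=M[:3,:3]@d;return M[:3,3],d/np.linalg.norm(d)
def plane(n,u,v,z,P=None):
    o,d=ray(n,u,v,P);return o+d*(z-o[2])/d[2]
def tri(a,b):
    (o1,d1),(o2,d2)=a,b
    s=np.linalg.lstsq(np.c_[d1,-d2],o2-o1,rcond=None)[0]
    p,q=o1+s[0]*d1,o2+s[1]*d2;return (p+q)/2,np.linalg.norm(p-q)
def blobs(f,lo,hi,roi,amin=5):
    x0,y0,x1,y1=roi;h=cv2.cvtColor(f,cv2.COLOR_RGB2HSV)
    m=cv2.inRange(h,lo,hi);k=np.zeros_like(m);k[y0:y1,x0:x1]=m[y0:y1,x0:x1]
    n,l,s,c=cv2.connectedComponentsWithStats(k)
    return k,[(s[i].tolist(),c[i].round(1).tolist()) for i in range(1,n) if s[i][4]>=amin]
E
python3 - <<'E'
from h import *
S=np.load('scene0.npy');D=np.load('side0.npy')
for n,f,roi in(("scene",S,(250,220,365,305)),("side",D,(195,185,310,275))):
    for nm,lo,hi in(("yel",(22,140,90),(32,255,255)),("red",(0,150,80),(6,255,255)),("green",(65,50,40),(90,255,255))):
        print(n,nm,blobs(f,lo,hi,roi)[1])
    k,b=blobs(f,(105,120,50),(122,255,255),roi,30)
    c=np.argwhere(k)[:,::-1]
    w=np.array([plane(n,u,v,.015)[:2] for u,v in c],np.float32)
    r=cv2.minAreaRect(w);print(n,"plate",r,cv2.boxPoints(r).round(3).tolist())
a=cv2.resize(S[215:310,240:370,::-1],None,fx=3.8,fy=3.8,interpolation=2)
b=cv2.resize(D[175:280,190:310,::-1],None,fx=2.4,fy=2.4,interpolation=2)
im=np.zeros((a.shape[0],800,3),np.uint8);im[:,:494]=a[:,:494];im[:252,500:788]=b
cv2.imwrite('pics/crop.png',im)
E
```

```text
scene yel [([342, 237, 6, 11, 38], [344.9, 242.0]), ([332, 262, 21, 21, 334], [342.5, 271.5])]
scene red [([286, 234, 27, 10, 170], [299.0, 237.2])]
scene green [([273, 249, 13, 26, 128], [277.9, 263.8]), ([303, 254, 3, 4, 9], [304.1, 255.6]), ([296, 271, 7, 4, 18], [298.4, 272.1])]
scene plate ((0.5763671398162842, -0.02975539118051529), (0.13285820186138153, 0.17987899482250214), 78.52310180664062) [[0.4749999940395355, -0.07699999958276749], [0.6510000228881836, -0.11299999803304672], [0.6779999732971191, 0.017000000923871994], [0.5009999871253967, 0.05299999937415123]]
side yel [([208, 228, 10, 7, 41], [212.7, 231.0]), ([205, 242, 20, 16, 190], [213.3, 249.8]), ([222, 244, 3, 3, 5], [223.2, 245.2]), ([218, 259, 4, 3, 6], [219.2, 260.0])]
side red [([227, 195, 7, 14, 56], [229.6, 201.2]), ([270, 258, 26, 17, 145], [282.5, 266.7])]
side green [([244, 216, 32, 29, 306], [261.0, 233.7])]
side plate ((0.6530841588973999, -0.04485989362001419), (0.13814979791641235, 0.35849815607070923), 78.12855529785156) [[0.46299999952316284, -0.07599999755620956], [0.8140000104904175, -0.14900000393390656], [0.8429999947547913, -0.014000000432133675], [0.492000013589859, 0.05999999865889549]]
```

View pics/crop.png

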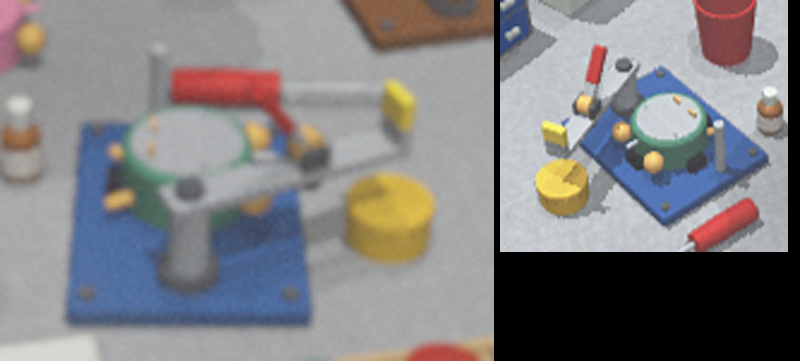

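The crop confirms the choice. In it, the blue holder's nut is at (190,186), the tab at (399,105), and the red lever runs up to about (265,100) in front of the screwdriver handle. In the side inset, the nut is at (625,65), the tab at (555,132) and the lever tip at (600,48).

Run:
```python
from h import *
def T(nm,s,d): print(nm,[np.round(x,4) for x in tri(ray('scene',*s),ray('side',*d))])
T('nut .080',(290,263),(242,201.5)); T('tab mid .09-.1',(344.9,242),(212.7,231))
T('pin top .082',(240+158/3.8,215+48/3.8),(190+220/2.4,175+122/2.4))
T('lever grip',(311,242),(230,196))
T('hinge .084',(240+310/3.8,215+147/3.8),(190+85/2.4,175+104/2.4))
for n,u,v in(('scene',290,263),('side',242,201.5)): print(plane(n,u,v,.08).round(4))
```

```text
nut .080 [array([ 0.6267, -0.0401,  0.0793]), np.float64(0.0031)]
tab mid .09-.1 [array([0.5986, 0.0911, 0.0966]), np.float64(0.0016)]
pin top .082 [array([ 0.4892, -0.0307,  0.082 ]), np.float64(0.0034)]
lever grip [array([0.6252, 0.0024, 0.1277]), np.float64(0.0076)]
hinge .084 [array([0.6142, 0.0334, 0.0841]), np.float64(0.0022)]
[ 0.6289 -0.0392  0.08  ]
[ 0.6258 -0.0413  0.08  ]
```

move_arm(
  motion=[
    [0,0,0,0,0,-8.5],
    [0,0,0,0,0,-8.5],
    [0,0,0,0,0,-8.5],
    [0,0,0,0,0,-8.5],
    [0,0,0,0,0,-8.5],
  ],
  gripper=0,
)

```text
clock: 0.6
ee_pos: [0.1818, -0.5716, 0.2308]
ee_rot: [-0.0, 0.864, 0.504, 0.0]
wrist_force: [0.2, 0.4, -0.8]
opening: 0.0125
gripper_force: 0.0
```

move_arm(
  motion=[
    [0,0,0,0,0,-8.5],
    [0,0,0,0,0,-8.5],
    [0,0,0,0,0,-8.5],
    [0,0,0,0,0,-8.5],
    [0,0,0,0,0,-8.5],
  ],
)

```text
clock: 1.1
ee_pos: [0.1818, -0.5716, 0.2308]
ee_rot: [-0.0, 0.623, 0.783, 0.0]
wrist_force: [0.3, 0.1, 0.2]
opening: 0.0001
gripper_force: 0.0
```

move_arm(
  motion=[
    [2.8,3,0,0,0,0],
    [2.8,3,0,0,0,0],
    [2.8,3,0,0,0,0],
    [2.8,3,0,0,0,0],
    [2.8,3,0,0,0,0],
  ],
)

```text
clock: 1.6
ee_pos: [0.2981, -0.4008, 0.2309]
ee_rot: [-0.0, 0.625, 0.781, 0.0]
wrist_force: [0.5, -0.2, 0.5]
opening: -0.0002
gripper_force: 0.0
```

move_arm(
  motion=[
    [2.8,3,0,0,0,0],
    [2.8,3,0,0,0,0],
    [2.8,3,0,0,0,0],
    [2.8,3,0,0,0,0],
    [2.8,3,0,0,0,0],
  ],
)

```text
clock: 2.1
ee_pos: [0.4138, -0.2314, 0.2311]
ee_rot: [-0.0, 0.625, 0.781, -0.0]
wrist_force: [0.4, -0.3, -1.0]
opening: 0.0
gripper_force: 0.0
```

move_arm(
  motion=[
    [2.8,3,0,0,0,0],
    [2.8,3,0,0,0,0],
    [2.8,3,0,0,0,0],
    [2.8,3,0,0,0,0],
    [2.8,3,0,0,0,0],
  ],
)

```text
clock: 2.6
ee_pos: [0.5296, -0.0618, 0.231]
ee_rot: [-0.0, 0.625, 0.781, -0.0]
wrist_force: [0.9, -0.2, 0.4]
opening: -0.0002
gripper_force: 0.0
```

move_arm(
  motion=[
    [2.8,3,0,0,0,0],
    [2.8,3,0,0,0,0],
    [2.8,3,0,0,0,0],
    [2.8,3,0,0,0,0],
    [0,0,0,0,0,0],
  ],
)

```text
clock: 3.1
ee_pos: [0.6226, 0.0758, 0.2293]
ee_rot: [-0.001, 0.624, 0.782, -0.0]
wrist_force: [-0.7, -0.6, 0.3]
opening: 0.0002
gripper_force: 0.0
```

move_arm(
  motion=[
    [1,1.3,0,0,0,0],
    [1,1.3,0,0,0,0],
    [0,0,3,0,0,0],
    [0,0,3,0,0,0],
    [0,0,3,0,0,0],
  ],
)

```text
clock: 3.6
ee_pos: [0.6423, 0.0968, 0.14]
ee_rot: [-0.0, 0.625, 0.781, -0.0]
wrist_force: [-0.3, 0.0, -0.2]
opening: 0.0001
gripper_force: 0.0
```

Run:
```python
from h import *
P=arm.camera_params('wrist');f=arm.grab_frame('wrist');np.save('w1.npy',f)
cv2.imwrite('pics/w1.png',f[:,:,::-1]);print(blobs(f,(22,140,90),(32,255,255),(0,0,560,420),40)[1],P)
s=arm.read_state();print(s['ee_pos'],s['wrist_force'])
```

```text
[([240, 189, 16, 12, 111], [247.5, 194.7]), ([185, 224, 44, 23, 828], [206.5, 235.4]), ([520, 306, 33, 39, 775], [536.6, 325.5])] {'fx': 325.19226210127806, 'fy': 325.19226210127806, 'cx': 275.7550294940936, 'cy': 212.6632060122911, 'cam_to_world': array([[ 0.9762313 ,  0.20823154,  0.06010049,  0.62808336],
       [ 0.21672597, -0.93598497, -0.27742023,  0.16700501],
       [-0.00151449,  0.28385165, -0.95886701,  0.28255472],
       [ 0.        ,  0.        ,  0.        ,  1.        ]])}
[0.63975088 0.09688951 0.13393834] [-1.52303629  0.26050388 -5.44668246]
```

View pics/w1.png

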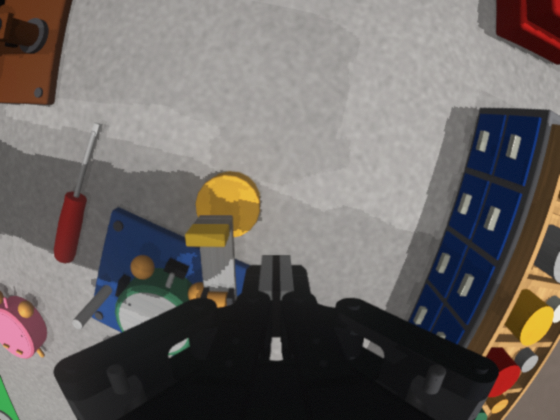

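The wrist view shows the tab at (207,235), its top face about row 227, over the blue holder's strap. The finger tips are at (276,260), just outboard (right) of it with free space below.

Run:
```python
from h import *
P={'fx':325.192,'fy':325.192,'cx':275.755,'cy':212.663,'cam_to_world':[[.9762313,.20823154,.06010049,.62808336],[.21672597,-.93598497,-.27742023,.16700501],[-.00151449,.28385165,-.95886701,.28255472],[0,0,0,1]]}
for z in(.1,): print(plane('wrist',206.5,235.4,z,P).round(4))
s=arm.read_state();print(s['clock'],s['ee_pos'],s['wrist_force'])
```

```text
[0.6015 0.091  0.1   ]
3.65 [0.63975088 0.09688951 0.13393834] [-1.52303629  0.26050388 -5.44668246]
```

move_arm(
  motion=[
    [0,0,0,0,0,0],
    [0,0,2,0,0,0],
    [0,0,2,0,0,0],
    [0,0,1,0,0,0],
    [0,0,0,0,0,0],
  ],
)

```text
clock: 4.15
ee_pos: [0.6423, 0.097, 0.0913]
ee_rot: [-0.0, 0.625, 0.781, -0.0]
wrist_force: [-0.4, 0.0, 1.5]
opening: 0.0001
gripper_force: 0.0
```

move_arm(
  motion=[
    [0,0,0.5,0,0,0],
    [0,-0.7,0,0,0,0],
    [0,-0.5,0,0,0,0],
    [0,-0.3,0,0,0,0],
    [0,0,0,0,0,0],
  ],
)

```text
clock: 4.65
ee_pos: [0.6277, 0.0938, 0.0868]
ee_rot: [0.0, 0.625, 0.781, 0.0]
wrist_force: [-0.2, 0.3, 0.3]
opening: 0.0001
gripper_force: 0.0
```

move_arm(
  motion=[
    [0.15,-0.94,0,0,0,-4],
    [0.15,-0.94,0,0,0,-4],
    [0.15,-0.94,0,0,0,-4],
    [0,0,0,0,0,0],
  ],
)

```text
clock: 5.05
ee_pos: [0.5992, 0.0901, 0.0866]
ee_rot: [0.0, 0.54, 0.842, -0.0]
wrist_force: [0.0, 0.1, 0.3]
opening: 0.0003
gripper_force: 0.0
```

```bash
cat > w.py <<'E'
from h import *
import sys
P=arm.camera_params('wrist');f=arm.grab_frame('wrist');cv2.imwrite(f'pics/{sys.argv[1]}.png',f[:,:,::-1])
piv=np.array([.6285,-.040])
for s,c in blobs(f,(22,140,90),(32,255,255),(0,0,560,420),40)[1]:
    p=plane('wrist',*c,.1,P);d=p[:2]-piv;print(s,c,p.round(4),'r',np.hypot(*d).round(4),'ang',np.degrees(np.arctan2(d[1],d[0])).round(1))
s=arm.read_state();print(s['clock'],s['ee_pos'].round(4),s['wrist_force'].round(1))
E
python3 w.py w2
```

```text
[274, 198, 47, 39, 527] [303.4, 215.7] [0.5973 0.1242 0.1   ] r 0.1671 ang 100.8
[274, 245, 13, 9, 70] [280.4, 249.1] [0.5949 0.1066 0.1   ] r 0.1504 ang 102.9
[292, 253, 12, 10, 58] [297.7, 257.5] [0.6035 0.1061 0.1   ] r 0.1482 ang 99.7
[188, 259, 58, 35, 1707] [217.1, 276.4] [0.5747 0.0823 0.1   ] r 0.1336 ang 113.7
5.1 [0.5997 0.0901 0.0865] [ 0.3 -0.3  0.3]
```

View pics/w2.png

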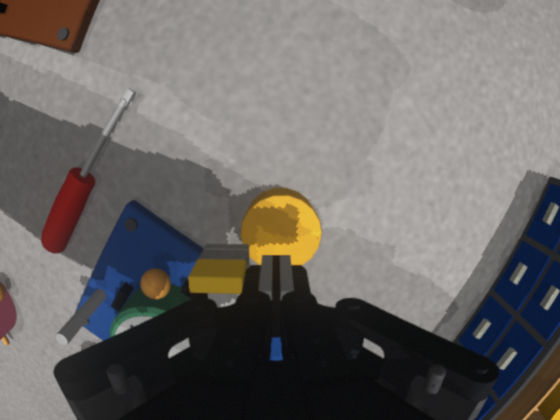

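The tab now sits at (217,276), angle 113.7° and r = 134 mm, directly against the finger, so the strap is following. I'll continue along the arc.

move_arm(
  motion=[
    [0.18,-0.94,0,0,0,-4],
    [0.18,-0.94,0,0,0,-4],
    [0.18,-0.94,0,0,0,-4],
    [0.18,-0.94,0,0,0,-4],
    [0.18,-0.94,0,0,0,-4],
  ],
)

```text
clock: 5.6
ee_pos: [0.556, 0.0723, 0.0866]
ee_rot: [0.001, 0.385, 0.923, 0.0]
wrist_force: [1.6, -0.2, 0.2]
opening: -0.0001
gripper_force: 0.5
```

move_arm(
  motion=[
    [0.18,-0.94,0,0,0,-4],
    [0.18,-0.94,0,0,0,-4],
    [0.18,-0.94,0,0,0,-4],
    [0.18,-0.94,0,0,0,-4],
    [0.18,-0.94,0,0,0,-4],
  ],
)

```text
clock: 6.1
ee_pos: [0.5206, 0.0405, 0.0867]
ee_rot: [0.001, 0.219, 0.976, 0.0]
wrist_force: [0.5, 0.0, 0.2]
opening: -0.0001
gripper_force: 0.5
```

```bash
python3 w.py w3
```

```text
[191, 263, 57, 34, 1637] [218.3, 279.8] [0.5086 0.0175 0.1   ] r 0.133 ang 154.4
[352, 267, 63, 51, 2169] [387.0, 290.1] [0.5485 0.0859 0.1   ] r 0.1491 ang 122.4
6.15 [0.5198 0.0397 0.0865] [ 0.1 -0.9  0.5]
```

move_arm(
  motion=[
    [0.15,-0.94,0,0,0,-4],
    [0.15,-0.94,0,0,0,-4],
    [0.08,-0.47,0,0,0,-2],
    [0,0,0,0,0,0],
  ],
)

```text
clock: 6.55
ee_pos: [0.508, 0.0201, 0.0865]
ee_rot: [0.0, 0.135, 0.991, -0.0]
wrist_force: [-0.7, -0.5, -0.1]
opening: -0.0004
gripper_force: 0.0
```

move_arm(
  motion=[
    [0.04,-0.24,0,0,0,-1],
    [0.04,-0.24,0,0,0,-1],
  ],
)

```text
clock: 6.75
ee_pos: [0.506, 0.0161, 0.0864]
ee_rot: [0.0, 0.116, 0.993, 0.0]
wrist_force: [0.9, 1.5, 1.1]
opening: 0.0002
gripper_force: 0.4
```

move_arm(
  motion=[
    [0.04,-0.24,0,0,0,-1],
  ],
)

```text
clock: 6.85
ee_pos: [0.5049, 0.0137, 0.0864]
ee_rot: [0.0, 0.107, 0.994, -0.0]
wrist_force: [0.8, 1.1, 1.1]
opening: -0.0005
gripper_force: 0.4
```

move_arm(
  motion=[
    [0,-0.1,0,0,0,0],
    [0,-0.1,0,0,0,0],
  ],
)

```text
clock: 7.05
ee_pos: [0.5043, 0.0118, 0.0863]
ee_rot: [0.0, 0.108, 0.994, 0.0]
wrist_force: [0.7, 3.6, 0.6]
opening: -0.0001
gripper_force: 2.1
```

move_arm(
  motion=[
    [0,-0.1,0,0,0,0],
    [0,0,0,0,0,0],
  ],
)

```text
clock: 7.25
ee_pos: [0.5042, 0.0117, 0.0863]
ee_rot: [0.0, 0.108, 0.994, 0.001]
wrist_force: [2.3, 6.1, 0.8]
opening: 0.0001
gripper_force: 3.4
```

move_arm(
  motion=[
    [0,-0.1,0,0,0,0],
    [0,0,0,0,0,0],
  ],
)

```text
clock: 7.45
ee_pos: [0.5042, 0.0116, 0.0864]
ee_rot: [0.0, 0.107, 0.994, 0.002]
wrist_force: [2.6, 11.3, 1.3]
opening: -0.0001
gripper_force: 5.8
```

```bash
python3 w.py w4
```

```text
[191, 265, 57, 34, 1594] [218.8, 281.2] [ 0.4982 -0.0138  0.1   ] r 0.1329 ang 168.6
[380, 297, 48, 32, 932] [407.8, 310.5] [0.5366 0.0721 0.1   ] r 0.1449 ang 129.3
7.5 [0.5042 0.0116 0.0864] [ 3.3 10.9  0.9]
```

View pics/w4.png

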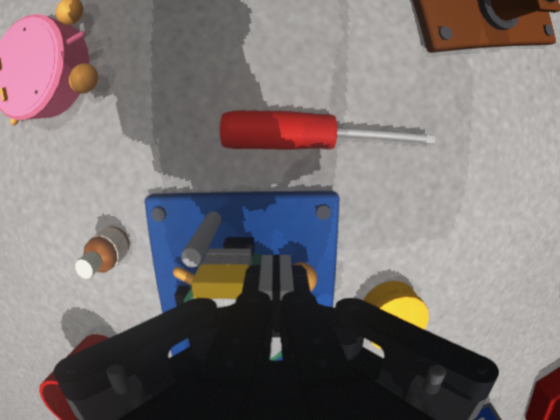

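The strap is home: its angle is 168.6° and it stopped moving while the force rose to 11 N. In this view it lies over the clock against the pin (205,240), with the tab at (219,281). I'll back off and rise.

move_arm(
  motion=[
    [0,1,0,0,0,0],
    [0,1,0,0,0,0],
    [0,0,-4,0,0,0],
    [0,0,-4,0,0,0],
    [0,0,-4,0,0,0],
  ],
)

```text
clock: 8.0
ee_pos: [0.5077, 0.0299, 0.2074]
ee_rot: [-0.0, 0.108, 0.994, -0.0]
wrist_force: [1.5, 0.1, 0.4]
opening: -0.0001
gripper_force: 0.0
```

move_arm(
  motion=[
    [0,0,0,0,0,0],
    [0,0,0,0,0,0],
  ],
)

```text
clock: 8.2
ee_pos: [0.5087, 0.0296, 0.207]
ee_rot: [0.001, 0.108, 0.994, -0.0]
wrist_force: [-0.4, 0.2, -1.1]
opening: 0.0
gripper_force: 0.0
```

Run:
```python
from h import *
pts={}
for n,roi in(("scene",(250,220,365,305)),("side",(195,185,310,275))):
    f=arm.grab_frame(n);np.save(n+'1.npy',f)
    for nm,lo,hi in(("yel",(22,140,90),(32,255,255)),("red",(0,150,80),(6,255,255))): print(n,nm,blobs(f,lo,hi,roi)[1])
S=np.load('scene1.npy');D=np.load('side1.npy')
im=np.hstack([cv2.resize(S[200:300,240:340,::-1],(390,390),interpolation=2),cv2.resize(D[160:260,210:310,::-1],(390,390),interpolation=2)])
cv2.imwrite('pics/c2.png',im)
s=arm.read_state();print(s['ee_pos'],s['ee_rot'],s['wrist_force'])
```

```text
scene yel [([285, 220, 9, 7, 58], [288.7, 222.9]), ([332, 262, 21, 21, 347], [342.3, 271.2])]
scene red [([288, 232, 4, 3, 11], [289.4, 232.9]), ([297, 235, 16, 6, 85], [305.0, 237.6])]
side yel [([270, 221, 9, 5, 12], [275.0, 222.9]), ([205, 242, 21, 16, 245], [215.2, 249.4])]
side red [([249, 197, 4, 8, 12], [251.1, 200.6]), ([253, 201, 4, 6, 8], [254.8, 204.0]), ([270, 271, 4, 4, 10], [271.3, 272.7])]
[0.5075535  0.02969025 0.20489252] [-9.75361006e-04  1.07599870e-01  9.94193799e-01 -7.63283888e-05] [-0.05168321  0.32604678  0.21146199]
```

View pics/c2.png

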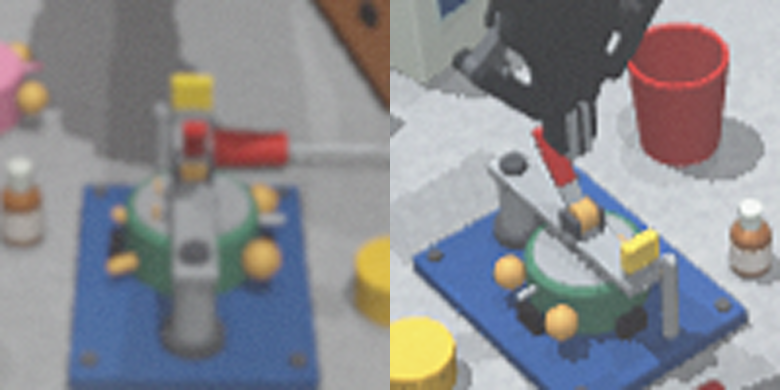

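The left crop (scene) shows the strap centred over the clock, with the tab at (192,90). The right crop (side) shows the tab touching the pin and the red lever raised at (540,135). Next I move above the lever, on its hinge side.

move_arm(
  motion=[
    [-1.8,-1.45,0,0,0,-0.8],
    [-1.8,-1.45,0,0,0,0],
    [-1.8,-1.45,0,0,0,0],
    [0,0,0,0,0,0],
  ],
)

```text
clock: 8.7
ee_pos: [0.5522, -0.0258, 0.204]
ee_rot: [-0.001, 0.102, 0.995, -0.0]
wrist_force: [-1.0, 1.3, -0.1]
opening: 0.0004
gripper_force: 0.0
```

move_arm(
  motion=[
    [0,0,2,0,0,0],
    [0,0,2,0,0,0],
    [0,0,2,0,0,0],
    [0,0,1.4,0,0,0],
    [0,0,0,0,0,0],
  ],
)

```text
clock: 9.2
ee_pos: [0.5501, -0.0234, 0.1294]
ee_rot: [-0.002, 0.101, 0.995, 0.0]
wrist_force: [-0.4, 0.3, -0.5]
opening: 0.0001
gripper_force: 0.0
```

Run:
```python
from h import *
print(tri(ray('scene',290,232.5),ray('side',247.7,193.3)))
S=arm.grab_frame('scene');D=arm.grab_frame('side')
im=np.hstack([cv2.resize(S[200:300,240:340,::-1],(390,390),interpolation=2),cv2.resize(D[160:260,210:310,::-1],(390,390),interpolation=2)])
cv2.imwrite('pics/c3.png',im)
```

```text
(array([ 0.59226848, -0.03148017,  0.1327822 ]), np.float64(0.0005267567032666261))
```

View pics/c3.png

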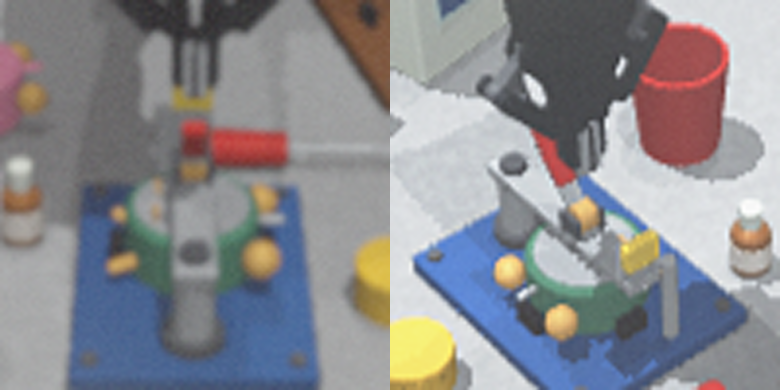

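The finger is on the hinge side of the raised lever: in the side crop, the lever is at (545,150) and the fingers at (592,145). The tip triangulates to 61 mm from the hinge, with the lever about 0.92 rad above level. I'll push along the arc.

move_arm(
  motion=[
    [-1.1,0,0,0,0,0],
    [-1.1,0,0,0,0,0],
    [-0.5,0,0.4,0,0,0],
    [-0.5,0,0.4,0,0,0],
  ],
)

```text
clock: 9.7
ee_pos: [0.5843, -0.0309, 0.1254]
ee_rot: [0.001, 0.101, 0.995, -0.0]
wrist_force: [-1.1, -0.0, 4.1]
opening: 0.0002
gripper_force: 1.7
```

move_arm(
  motion=[
    [-0.33,0,0.4,0,0,0],
    [-0.33,0,0.4,0,0,0],
    [-0.25,0,0.46,0,0,0],
    [-0.25,0,0.46,0,0,0],
  ],
)

```text
clock: 10.1
ee_pos: [0.5951, -0.0331, 0.1069]
ee_rot: [0.0, 0.101, 0.995, -0.0]
wrist_force: [1.1, 0.0, 4.3]
opening: 0.0005
gripper_force: 1.7
```

move_arm(
  motion=[
    [-0.13,0,0.4,0,0,0],
    [-0.13,0,0.4,0,0,0],
    [-0.05,0,0.4,0,0,0],
    [0,0,0.2,0,0,0],
    [0,0,0,0,0,0],
  ],
)

```text
clock: 10.6
ee_pos: [0.5976, -0.0336, 0.0928]
ee_rot: [-0.0, 0.101, 0.995, -0.0]
wrist_force: [0.6, 0.1, 1.9]
opening: -0.0003
gripper_force: 0.9
```

move_arm(
  motion=[
    [0,0,0.2,0,0,0],
    [0,0,0.2,0,0,0],
    [0,0,0,0,0,0],
  ],
)

```text
clock: 10.9
ee_pos: [0.598, -0.0337, 0.0892]
ee_rot: [0.0, 0.101, 0.995, -0.0]
wrist_force: [3.3, -0.5, 3.5]
opening: -0.0003
gripper_force: 1.8
```

move_arm(
  motion=[
    [0,0,0.1,0,0,0],
    [0,0,0,0,0,0],
  ],
)

```text
clock: 11.1
ee_pos: [0.5981, -0.0337, 0.0886]
ee_rot: [0.0, 0.101, 0.995, -0.0]
wrist_force: [2.6, -1.2, 6.5]
opening: 0.0002
gripper_force: 3.0
```

move_arm(
  motion=[
    [0,0,0.1,0,0,0],
    [0,0,0,0,0,0],
  ],
)

```text
clock: 11.3
ee_pos: [0.5981, -0.0337, 0.0884]
ee_rot: [0.001, 0.101, 0.995, -0.0]
wrist_force: [0.0, -1.6, 12.3]
opening: 0.0
gripper_force: 6.3
```

move_arm(
  motion=[
    [0,0,0.1,0,0,0],
    [0,0,0,0,0,0],
    [0,0,0,0,0,0],
  ],
)

```text
clock: 11.6
ee_pos: [0.5982, -0.0337, 0.0883]
ee_rot: [0.001, 0.101, 0.995, -0.0]
wrist_force: [-2.8, 1.0, 18.7]
opening: -0.0
gripper_force: 9.3
```

move_arm(
  motion=[
    [0,0,-1,0,0,0],
    [0,0,-3,0,0,0],
    [0,0,-4,0,0,0],
    [0,0,-4,0,0,0],
    [0,0,0,0,0,0],
  ],
)

```text
clock: 12.1
ee_pos: [0.5994, -0.0341, 0.2118]
ee_rot: [0.003, 0.101, 0.995, -0.001]
wrist_force: [-0.0, -0.3, 0.6]
opening: 0.0003
gripper_force: 0.0
```

Run:
```python
from h import *
S=arm.grab_frame('scene');D=arm.grab_frame('side')
im=np.hstack([cv2.resize(S[200:300,240:340,::-1],(390,390),interpolation=2),cv2.resize(D[160:260,210:310,::-1],(390,390),interpolation=2)])
cv2.imwrite('pics/c4.png',im)
```

```text
(no output)
```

View pics/c4.png

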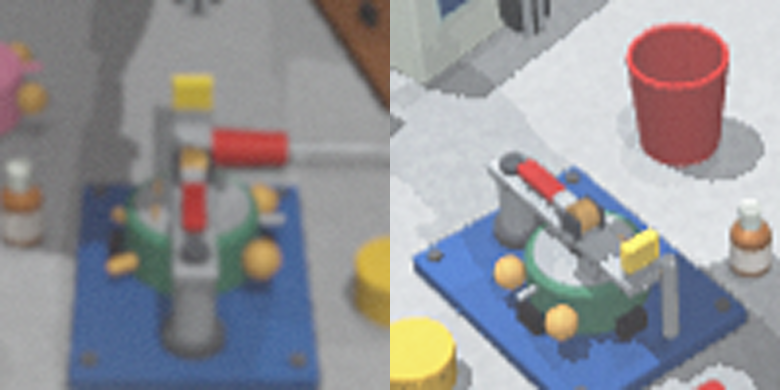

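Both crops show the lever lying flat along the strap (red at (195,207) and (540,178)) and the strap home at its pin. The clock, tin and bottle are where they were. Handing in.

```bash
python3 -c "
from plant import arm
print(arm.finish_job())"
```

```text
the job is handed in; nothing more can be done
None
```

The strap is home against its stop pin, the cam lever is fully down on the clock, the other things on the bench look undisturbed in the last pictures, and I handed the job in at about 12 s; no verdict came back.

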